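# Tip the bismuth casting out of the tilting mould

### The job

Take the rectangular tilting mould by its handle bar and tip it to about 60 degrees, well short of upright, so that the metal casting in it slides out over the lip into the tray. Then lower the mould back to level and let go. The casting is hot, so do not touch it, and leave the round dish level.

Things in the scene. Friction and masses are not known exactly. Their poses are not given: they have to be found in the camera images.
- mould_handle (a point): Middle of the mould handle bar: round, black, 12 mm thick, 89 mm free between its two arms, 50 mm off the mould. x points from the bar to pivot and lip, y along the bar, z up when level (its tilt is the mould's). Pivot: parallel to y, 135 mm along x; both 100 mm above the bench. Tipping lifts the bar on that circle (about 7 N); the stiff pivot stays where left. The bar can turn in the fingers.
- casting: Dark round bismuth casting, 48 mm across, 20 mm high with small square steps on top, about 0.3 kg. Starts flat in the mould, a steel trough 130 mm long, 70 mm wide, walls 24 mm high, open at the lip 45 mm beyond the pivot; slides from about 35 degrees of tilt. The trough rests on a stop when level and can tilt to 100 degrees. Origin at the centre of the casting's underside.
- tray: Shallow aluminium tray, fixed, 220 mm (x) by 170 mm (y) outside, 40 mm high, walls 3 mm, under and beyond the mould's lip. Origin at the centre of its underside; its x axis points away from the mould.
- dish_handle (a point): Middle of the handle bar of a second tilting stand of the same kind, which carries an empty round dark dish (122 mm across) instead of the trough; axes, height and pivot as for the mould. To be left level.
Mind the look-alikes: they are no part of the job. Leave any blue or yellow look-alike of the part that bears mould_handle alone.

How it is judged:
By the outcome, as a careful person would: the job done as asked, in the order asked, and still so for the second after the job is handed in, with the robot touching nothing.
It also fails if it takes over 42 s, if anything falls off the work surface, if the arm or the gripper's body presses on something with over 40 N, if the wrist force passes 120 N, or if a joint passes its speed limit or range.

### The arm

A 6-joint arm with a two-finger parallel gripper is mounted at the origin on the work surface. World frame = base frame: x ahead of the robot, y to its left, z up, the work surface at z = 0. Lengths are in m, angles in rad, forces in N, time in s.
With the tool pointing down it reaches from about 0.35 to 0.775 m from the base axis. Payload 7.3 kg.
Tool frame: the origin (TCP) lies at the very end of the fingers, on their centre line; the grasp point (between the pads) lies 19 mm behind it (robot.pinch_z is the distance from the TCP to the grasp point, in m); z points along the fingers, y is the line along which they close (so a half turn about z gives the same grasp; the last joint's range is limited). The gripper opens to 92 mm and grips with 3 to 60 N. Pads are 19 mm wide; open, the fingers measure 130 mm over their backs; the gripper's body (75 mm by 190 mm) begins 47 mm behind the grasp point.
Start: joints at [-1.353, 0.342, 1.524, -0, 1.275, -0.146], TCP at [0.187, -0.491, 0.195] pointing down, gripper open.
Joint ranges: [-2.53, 2.53], [-0.77, 2.02], [0.04, 2.7], [-1, 4.14], [0.28, 2.66], [-3.11, 3.11]. Speed limits (rad/s): [2.57, 2.57, 3.14, 3.14, 3.14, 3.14].

### API

Orientations are given as [roll, pitch, yaw] about the fixed x, y, z axes, in that order (R = Rz(yaw) Ry(pitch) Rx(roll)).
In Python, from cell import robot gives the robot as it stands.
- The arm moves only by the tool move_arm, never from a script. Its argument "motion" is a list of rows, each a list of 6 numbers: the shift along the tool's x, y, z in units of 0.1 m (1.0 is 0.1 m), then the turn, a rotation vector about the tool's x, y, z in units of pi rad (1.0 is pi rad). In form: [[dx, dy, dz, rx, ry, rz], ...]. A call has 1 to 12 rows; each row is the pose to reach, as a shift and turn from the pose commanded when the call began, along the tool's axes at that moment, turning the shorter way round; what a row does not reach only later rows make up. A row lasts 1/8 s, in which the tool goes at most 62.5 mm and 10.7 degrees, less where a joint would pass 70% of its speed; a pose out of reach is approached as far as the arm can. A call with a number of a shift or a turn outside -1 to 1 is refused whole. A call with a gripper value outside its range is refused whole. "fingers" is the opening, from -1 (shut) to 1 (fully open), set as the call begins (left out, the last holds). The fingers move at their own pace and stop on an object; "newtons" is the grip in N (left out, the last holds). Time passes only in rows, so rows that repeat a pose let the fingers close. It gives the time, the measured TCP pose, the force, the opening and the grip force at its end, in the units of the state.
- robot.observe(): the state, without advancing time (a new reading comes with each control period).
- robot.read_camera(name): name is "side" or "top" or "wrist"; returns a dict with "image" (384x512x3 uint8, red, green, blue), "range_z" (384x512 float32, m along the optical axis (not along the pixel's ray), 0 where there is no reading), "vfov" (degrees; the focal length in pixels is half the picture's height over the tangent of half this angle, whatever the lens; pixels are square), "cx", "cy" (the principal point, pixels), "extrinsics" (4x4, takes a point from camera to world coordinates); the wrist camera has in their place "hand_eye" (4x4, takes a point from camera to tool coordinates, whose origin is the TCP and whose axes are the flange's). Camera axes: x right, y up, looking along -z (the intrinsics and any distortion apply to the point x, -y, -z); pixel columns grow to the right and rows downward; lengths in m; the calibration is good to about 2 mm. A picture is of the moment at which its call begins: read the wrist's pose just before it.
- robot.hand_in(): hands the job in; it is judged then, once.
The state is a dict: "time": time; "qpos": joint angles; "qvel": joint speeds; "joint_efforts": joint torques, N m; "tool_pos": TCP position; "tool_rot": TCP orientation; "contact_force": force on the tool from outside, world axes, zero at the start; "torque": the same for the moment, N m; "opening": finger opening in m; "grip_force": force on a finger pad.
Only numpy, scipy, OpenCV 4.12 (cv2) and the standard library are available. Lean on these libraries where they do the work, as an engineer would, in place of code of your own. Each camera call takes 0.05 s, during which the arm holds its last target. There are 200 camera calls.

## Working session

There is one attempt and no reset: what is moved stays moved. The work goes in short steps, Python scripts to look and compute and a tool call to move; the robot and the scene stay as the last step left them, time stands still between calls to the robot, and variables do not carry over. Pictures are saved under pics/ and viewed, at most 10 in all, crops included, and the job is handed in when it is done.

Besides the shell and the picture viewer there is one more tool, called after "Request:" as name(argument=value, ...) on one line, values as JSON. move_arm: Moves the arm, as the interface text tells. Shifts and turns lie within -1 to 1; 1 stands for 0.1 m of shift or pi rad of turn. Its arguments: {"type":"object","properties":{"motion":{"type":"array"},"fingers":{"type":"number"},"newtons":{"type":"number"}},"required":["motion"]}

```bash
mkdir -p pics
cat > h.py <<'E'
import numpy as np, cv2
from cell import robot
def cloud(c, E):
    d=c["range_z"]; H,W=d.shape; f=H/2/np.tan(np.radians(c["vfov"])/2)
    v,u=np.mgrid[:H,:W]
    P=np.stack([(u-c["cx"])/f*d,-(v-c["cy"])/f*d,-d,np.ones_like(d)],-1)
    return (P@E.T)[...,:3]
E
python3 - <<'E'
from h import *
print(robot.observe())
for n in("top","side"):
    c=robot.read_camera(n); cv2.imwrite(f"pics/{n}0.png",c["image"][...,::-1])
    np.savez(f"{n}0.npz",P=cloud(c,c["extrinsics"]),im=c["image"])
    print({k:v for k,v in c.items() if k not in("image","range_z")}, (c["range_z"]>0).mean())
E
```

```text
{'time': 0.0, 'qpos': array([-1.35300768e+00,  3.42724515e-01,  1.52501661e+00, -1.02297448e-05,
        1.27540793e+00, -1.46002072e-01]), 'qvel': array([ 0.00200929, -0.00074073, -0.00087563, -0.00012796,  0.00037072,
        0.00020546]), 'joint_efforts': array([-3.32038595e-03, -4.31248498e+01, -2.44220906e+01,  7.13252812e-02,
        5.60352893e-02, -1.56953715e-04]), 'tool_pos': array([ 0.1867212 , -0.4901806 ,  0.19384422]), 'tool_rot': array([-3.14005138e+00, -2.16753839e-04,  3.63793537e-01]), 'contact_force': array([-0.21718484, -0.3055548 , -0.70222854]), 'torque': array([0.00992727, 0.02468369, 0.00426781]), 'grip_force': 0.0, 'opening': 0.09190920398113786}
{'vfov': 51.73201901147328, 'cx': 262.3296092776036, 'cy': 188.757329765947, 'extrinsics': array([[-0.02835098,  0.97995036, -0.1972144 ,  0.39937402],
       [-0.9991631 , -0.03360106, -0.02332544,  0.01646478],
       [-0.02948439,  0.19638805,  0.98008286,  1.04286297],
       [ 0.        ,  0.        ,  0.        ,  1.        ]])} 0.9959818522135416
{'vfov': 43.5703370397672, 'cx': 260.8295781969734, 'cy': 188.8784273641094, 'extrinsics': array([[ 0.98879518,  0.10314368, -0.10791422,  0.47536065],
       [-0.14880343,  0.62339787, -0.7676149 , -0.83766333],
       [-0.01190113,  0.77507192,  0.63176094,  0.77499694],
       [ 0.        ,  0.        ,  0.        ,  1.        ]])} 0.9959513346354166
```

View pics/top0.png

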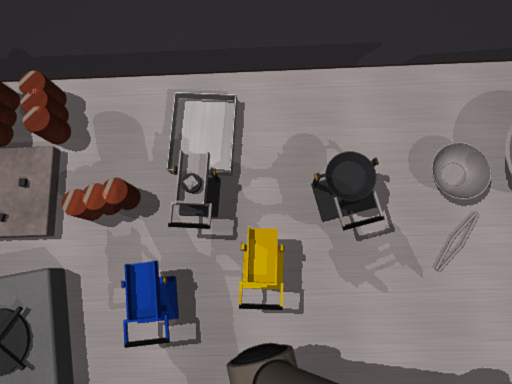

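View pics/side0.png

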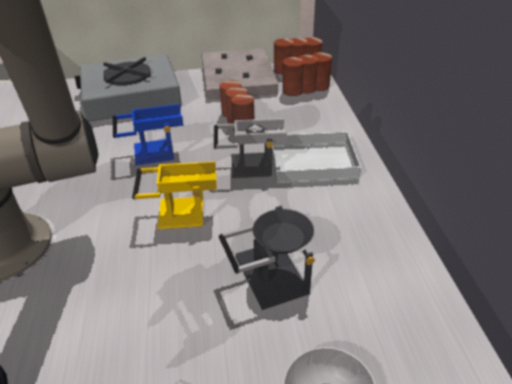

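The top view shows the steel mould's bar at about (190,225), the casting at (192,183), the tray at (203,135) and the dish bar at (363,221). The blue and yellow look-alikes sit at (148,340) and (262,305). The side view agrees, with the mould bar at about (216,135).

Run:
```python
from h import *
def fit(n,box,lo=.085,hi=.12,thr=60):
    D=np.load(n+"0.npz"); x0,y0,x1,y1=box
    P=D["P"][y0:y1,x0:x1]; im=D["im"][y0:y1,x0:x1]
    m=(P[...,2]>lo)&(P[...,2]<hi)&(im.max(-1)<thr)
    Q=P[m]; v,u=np.nonzero(m); c=Q.mean(0); w=np.linalg.svd(Q-c,full_matrices=False)[2][0]
    s=(Q-c)@w
    print(n,len(Q),"c",c.round(4),"dir",w.round(3),"ext",s.min().round(3),s.max().round(3),"mid",(c+w*(s.min()+s.max())/2).round(4),"px",u.min()+x0,u.max()+x0,v.min()+y0,v.max()+y0)
fit("top",(160,215,220,235)); fit("side",(208,118,224,152))
D=np.load("top0.npz");P=D["P"]
for (u,v) in [(190,225),(192,183),(172,195),(209,195),(178,155),(209,155),(173,171),(214,171),(200,100),(172,130),(236,130),(205,135)]: print(u,v,P[v,u].round(3),D["im"][v,u])
cv2.imwrite("pics/crop.png",cv2.resize(D["im"][85:240,140:260,::-1],None,fx=4.5/1.2,fy=4.5/1.2,interpolation=cv2.INTER_CUBIC))
```

```text
top 183 c [0.506  0.216  0.1041] dir [-0.059 -0.998 -0.009] ext -0.051 0.05 mid [0.5061 0.2169 0.1041] px 168 211 215 228
side 40 c [0.5077 0.2125 0.1045] dir [-0.088 -0.996 -0.003] ext -0.046 0.044 mid [0.5077 0.2133 0.1045] px 215 217 126 146
190 225 [0.505 0.213 0.109] [ 9 10  9]
192 183 [0.605 0.207 0.118] [118 110 110]
172 195 [ 0.601  0.286 -0.004] [135 125 126]
209 195 [0.596 0.184 0.007] [21 22 23]
178 155 [0.711 0.27  0.003] [91 87 86]
209 155 [0.677 0.168 0.107] [72 69 69]
173 171 [0.639 0.256 0.107] [100  74  28]
214 171 [0.635 0.155 0.11 ] [100  71  17]
200 100 [0.871 0.21  0.001] [98 95 94]
172 130 [0.772 0.279 0.034] [60 58 56]
236 130 [0.778 0.11  0.001] [83 76 77]
205 135 [0.765 0.195 0.004] [178 173 171]
```

View pics/crop.png

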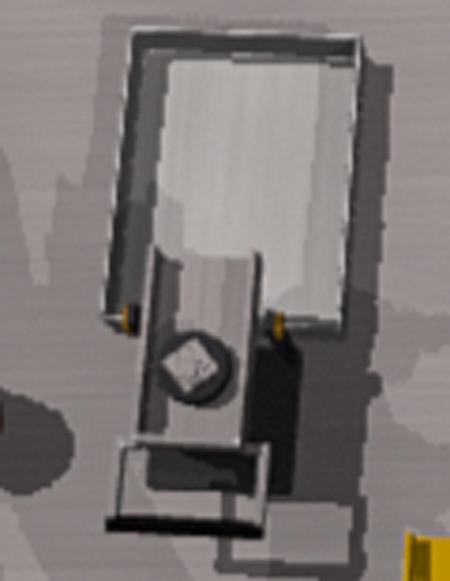

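Request:
move_arm(motion=[[0.46, -0.45, 0, 0, 0, 0], [0.92, -0.9, 0, 0, 0, 0], [0.92, -0.9, 0, 0, 0, 0]], fingers=-0.1, newtons=30)

```text
time: 0.48
tool_pos: [0.2417, -0.3704, 0.1944]
tool_rot: [-3.14, -0.0, 0.367]
contact_force: [-0.3, -0.7, -0.9]
opening: 0.0663
grip_force: 0.0
```

Request:
move_arm(motion=[[0.46, -0.45, 0, 0, 0, 0], [0.92, -0.9, 0, 0, 0, 0], [0.92, -0.9, 0, 0, 0, 0]])

```text
time: 0.85
tool_pos: [0.2956, -0.2545, 0.1946]
tool_rot: [-3.141, -0.0, 0.368]
contact_force: [-0.1, -0.9, 0.7]
opening: 0.0421
grip_force: 0.0
```

Request:
move_arm(motion=[[0.46, -0.45, 0, 0, 0, 0], [0.92, -0.9, 0, 0, 0, 0], [0.92, -0.9, 0, 0, 0, 0]])

```text
time: 1.23
tool_pos: [0.3499, -0.1381, 0.1945]
tool_rot: [3.141, -0.0, 0.369]
contact_force: [0.2, -0.8, -0.9]
opening: 0.0412
grip_force: 0.0
```

Request:
move_arm(motion=[[0.46, -0.45, 0, 0, 0, 0], [0.92, -0.9, 0, 0, 0, 0], [0.92, -0.9, 0, 0, 0, 0]])

```text
time: 1.6
tool_pos: [0.4041, -0.0219, 0.1944]
tool_rot: [3.141, -0.0, 0.368]
contact_force: [-1.0, -0.5, -0.1]
opening: 0.0415
grip_force: 0.0
```

Request:
move_arm(motion=[[0.46, -0.45, 0, 0, 0, 0], [0.92, -0.9, 0, 0, 0, 0], [0.92, -0.9, 0, 0, 0, 0]])

```text
time: 1.98
tool_pos: [0.4584, 0.0941, 0.194]
tool_rot: [3.141, -0.0, 0.366]
contact_force: [0.1, -0.5, 0.0]
opening: 0.041
grip_force: 0.0
```

Request:
move_arm(motion=[[0.46, -0.45, 0, 0, 0, -0.06], [0.9, -0.94, 0, 0, 0, -0.12], [0.9, -0.94, 0, 0, 0, -0.18], [0.9, -0.94, 0, 0, 0, -0.24], [0.9, -0.94, 0, 0, 0, -0.3], [0.9, -0.94, 0, 0, 0, -0.36], [0.9, -0.94, 0, 0, 0, -0.365], [0.9, -0.94, 0, 0, 0, -0.365]])

```text
time: 2.98
tool_pos: [0.5079, 0.2117, 0.1944]
tool_rot: [-3.141, 0.001, 1.505]
contact_force: [0.3, 1.1, -0.2]
opening: 0.0413
grip_force: 0.0
```

Run:
```python
from h import *
from scipy.spatial.transform import Rotation as R
s=robot.observe(); c=robot.read_camera("wrist"); im=c["image"]
T=np.eye(4);T[:3,:3]=R.from_euler("xyz",s["tool_rot"]).as_matrix();T[:3,3]=s["tool_pos"]
P=cloud(c,T@c["hand_eye"]); cv2.imwrite("pics/w1.png",im[...,::-1]); np.savez("w1.npz",P=P,im=im)
print(c["hand_eye"].round(3),c["vfov"])
m=(P[...,2]>.085)&(P[...,2]<.125)&(im.max(-1)<50)&(abs(P[...,0]-.506)<.03)&(abs(P[...,1]-.214)<.07)
Q=P[m];v,u=np.nonzero(m);print(len(Q),u.min(),u.max(),v.min(),v.max())
k=Q.mean(0);w=np.linalg.svd(Q-k,full_matrices=False)[2][0];t=(Q-k)@w
print(k,w,t.min(),t.max(),k+w*(t.min()+t.max())/2, Q[:,2].max())
```

```text
[[-0.     0.969  0.249  0.066]
 [ 1.     0.    -0.     0.   ]
 [-0.     0.249 -0.969 -0.19 ]
 [ 0.     0.     0.     1.   ]] 61.75051263923025
1219 250 263 119 227
[0.50711946 0.21978656 0.10447256] [0.08093049 0.9967183  0.00169805] -0.05143859680663829 0.04704306518417891 [0.5069416  0.21759601 0.10446883] 0.1072113212179594
```

View pics/w1.png

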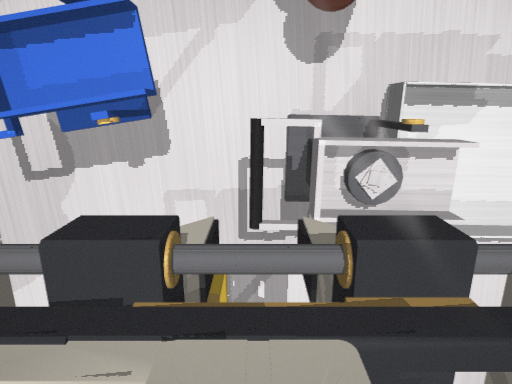

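The wrist view shows the mould bar at columns 250–263, rows 119–228. That puts its middle at (0.507, 0.217, 0.10) with an axis yaw of about -0.075. The bar lies between the finger lines.

Request:
move_arm(motion=[[0.05, -0.01, 0.4, 0, 0, 0.003], [0.05, -0.01, 0.8, 0, 0, 0.003], [0.05, -0.01, 0.8, 0, 0, 0.003]])

```text
time: 3.4
tool_pos: [0.5046, 0.2176, 0.112]
tool_rot: [-3.136, 0.002, 1.499]
contact_force: [-0.2, 0.3, -0.2]
opening: 0.0412
grip_force: 0.0
```

Request:
move_arm(motion=[[0, 0, 0.17, 0, 0, 0], [0, 0, 0.33, 0, 0, 0], [0, 0, 0.33, 0, 0, 0]])

```text
time: 3.78
tool_pos: [0.5063, 0.2183, 0.0812]
tool_rot: [-3.14, 0.001, 1.501]
contact_force: [-0.3, 0.4, -1.1]
opening: 0.0413
grip_force: 0.0
```

Request:
move_arm(motion=[[0, 0, 0, 0, 0, 0], [0, 0, 0, 0, 0, 0], [0, 0, 0, 0, 0, 0], [0, 0, 0, 0, 0, 0], [0, 0, 0, 0, 0, 0], [0, 0, 0, 0, 0, 0]], fingers=-1, newtons=30)

```text
time: 4.53
tool_pos: [0.5065, 0.2185, 0.0815]
tool_rot: [-3.142, 0.0, 1.501]
contact_force: [0.5, 0.2, 0.9]
opening: 0.0003
grip_force: 0.0
```

Run:
```python
from h import *
from scipy.spatial.transform import Rotation as R
s=robot.observe(); c=robot.read_camera("wrist"); im=c["image"]
T=np.eye(4);T[:3,:3]=R.from_euler("xyz",s["tool_rot"]).as_matrix();T[:3,3]=s["tool_pos"]
P=cloud(c,T@c["hand_eye"])
b=robot.read_camera("side"); sc=cv2.resize(b["image"][80:220,180:320],(384,384),interpolation=cv2.INTER_CUBIC)
cv2.imwrite("pics/w2.png",cv2.resize(np.hstack([im,sc])[...,::-1],(790,339)))
m=(P[...,2]>.085)&(P[...,2]<.125)&(im.max(-1)<50)&(abs(P[...,0]-.506)<.03)&(abs(P[...,1]-.214)<.07)
Q=P[m];v,u=np.nonzero(m);print(len(Q),u.min(),u.max(),v.min(),v.max())
print(Q.mean(0),Q.min(0),Q.max(0), s["opening"])
```

```text
1604 249 269 139 301
[0.50895936 0.24457656 0.10517694] [0.50243147 0.17351199 0.09867137] [0.51555137 0.26735461 0.12498527] 0.00030857987504307697
```

View pics/w2.png

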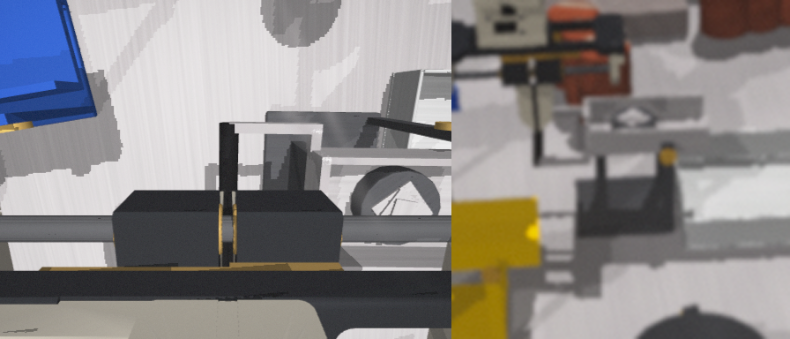

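The wrist view shows the bar still running beneath the shut fingers, and the side crop shows the fingertips ending above the bar's far half. So the grasp missed. I'll measure where the tips really are.

Run:
```python
from h import *
s=robot.observe(); print(s["tool_pos"],s["opening"],s["qpos"].round(4))
b=robot.read_camera("side"); P=cloud(b,b["extrinsics"]); im=b["image"]
np.set_printoptions(suppress=True,precision=3)
for v in range(112,150,2):
    print(v,[(u,*P[v,u].round(3),im[v,u].max()) for u in (210,213,216,219)])
cv2.imwrite("pics/s3.png",cv2.resize(im[85:160,170:270,::-1],(800,600),interpolation=cv2.INTER_NEAREST))
```

```text
[0.50656471 0.218498   0.08147468] 0.00036215394510684005 [ 2.6830e-01  5.0360e-01  1.6054e+00 -1.0000e-04  1.0326e+00  3.3810e-01]
112 [(210, np.float64(0.498), np.float64(0.186), np.float64(0.188), np.uint8(38)), (213, np.float64(0.515), np.float64(0.513), np.float64(-0.0), np.uint8(118)), (216, np.float64(0.512), np.float64(0.18), np.float64(0.19), np.uint8(40)), (219, np.float64(0.52), np.float64(0.182), np.float64(0.188), np.uint8(38))]
114 [(210, np.float64(0.498), np.float64(0.183), np.float64(0.184), np.uint8(56)), (213, np.float64(0.506), np.float64(0.227), np.float64(0.158), np.uint8(98)), (216, np.float64(0.512), np.float64(0.184), np.float64(0.182), np.uint8(60)), (219, np.float64(0.52), np.float64(0.185), np.float64(0.181), np.uint8(65))]
116 [(210, np.float64(0.498), np.float64(0.206), np.float64(0.165), np.uint8(108)), (213, np.float64(0.506), np.float64(0.217), np.float64(0.158), np.uint8(70)), (216, np.float64(0.513), np.float64(0.209), np.float64(0.162), np.uint8(104)), (219, np.float64(0.52), np.float64(0.213), np.float64(0.159), np.uint8(109))]
118 [(210, np.float
[... 4383 characters left out ...]
4(0.513), np.float64(0.169), np.float64(0.105), np.uint8(150))]
146 [(210, np.float64(0.493), np.float64(0.322), np.float64(-0.001), np.uint8(194)), (213, np.float64(0.498), np.float64(0.171), np.float64(0.099), np.uint8(137)), (216, np.float64(0.505), np.float64(0.166), np.float64(0.102), np.uint8(85)), (219, np.float64(0.513), np.float64(0.166), np.float64(0.101), np.uint8(114))]
148 [(210, np.float64(0.492), np.float64(0.311), np.float64(-0.0), np.uint8(193)), (213, np.float64(0.5), np.float64(0.309), np.float64(0.0), np.uint8(158)), (216, np.float64(0.505), np.float64(0.167), np.float64(0.095), np.uint8(125)), (219, np.float64(0.512), np.float64(0.167), np.float64(0.095), np.uint8(147))]
```

View pics/s3.png

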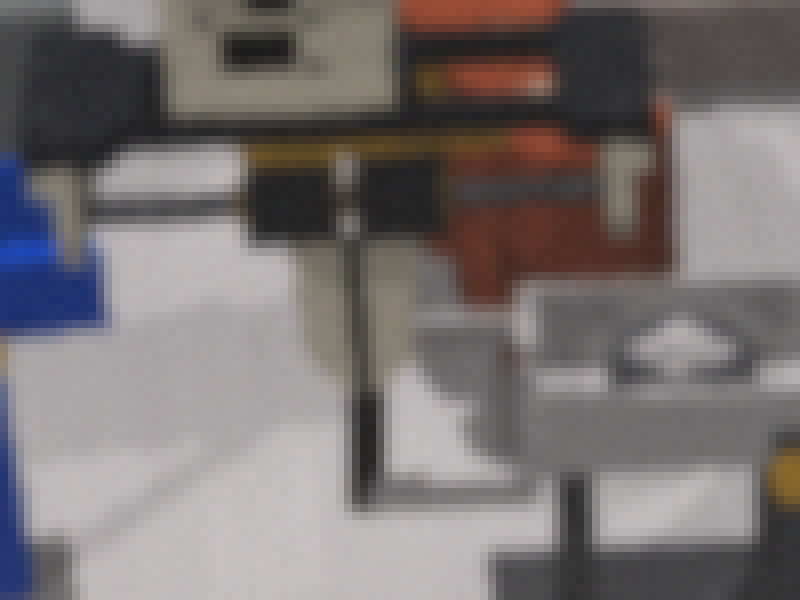

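The tips end at z ≈ 0.115, just above the bar, though the reported TCP is at 0.081. The visible fingers are therefore about 33 mm shorter than the TCP implies. I'll check `pinch_z` and the body clearances next.

Run:
```python
from h import *
print(robot.pinch_z,[a for a in dir(robot) if a[0]!="_"])
b=robot.read_camera("side"); P=cloud(b,b["extrinsics"]); 
def lo(u0,u1,v0,v1,ymax=.27):
    Q=P[v0:v1,u0:u1].reshape(-1,3); Q=Q[(Q[:,2]>.11)&(Q[:,1]<ymax)&(Q[:,1]>.1)]
    i=np.argsort(Q[:,2])[:4]; print(u0,u1,Q[i].round(3).tolist())
lo(244,253,95,117); lo(174,183,95,121); lo(200,227,104,117); lo(206,222,112,133); lo(237,262,118,123); lo(190,220,90,100)
```

```text
0.0188 ['IKError', 'hand_in', 'observe', 'pinch_z', 'read_camera']
244 253 [[0.584, 0.19, 0.18], [0.589, 0.176, 0.182], [0.584, 0.191, 0.182], [0.587, 0.176, 0.182]]
174 183 [[0.429, 0.239, 0.179], [0.425, 0.19, 0.179], [0.421, 0.188, 0.18], [0.426, 0.197, 0.181]]
200 227 [[0.506, 0.223, 0.157], [0.506, 0.218, 0.158], [0.508, 0.216, 0.158], [0.508, 0.221, 0.158]]
206 222 [[0.507, 0.215, 0.112], [0.499, 0.214, 0.113], [0.509, 0.209, 0.115], [0.507, 0.213, 0.116]]
237 262 [[0.604, 0.245, 0.114], [0.599, 0.246, 0.114], [0.63, 0.24, 0.114], [0.617, 0.242, 0.114]]
190 220 [[0.523, 0.194, 0.217], [0.518, 0.194, 0.217], [0.511, 0.195, 0.217], [0.52, 0.193, 0.217]]
```

Every part of the gripper is about 32 mm higher than reported. The claws at 0.18 fit a true tip at about 0.114. I'll open, go 32 mm lower and grip again.

Request:
move_arm(motion=[[0, 0, 0, 0, 0, 0], [0, 0, 0, 0, 0, 0], [0, 0, 0, 0, 0, 0], [0, 0, 0, 0, 0, 0], [0, 0, 0.1, 0, 0, 0], [0, 0, 0.2, 0, 0, 0], [0, 0, 0.32, 0, 0, 0], [0, 0, 0.32, 0, 0, 0]], fingers=-0.1)

```text
time: 5.72
tool_pos: [0.5056, 0.2182, 0.048]
tool_rot: [-3.139, 0.001, 1.501]
contact_force: [-0.5, 0.8, 0.3]
opening: 0.0412
grip_force: 0.0
```

Request:
move_arm(motion=[[0, 0, 0, 0, 0, 0], [0, 0, 0, 0, 0, 0], [0, 0, 0, 0, 0, 0], [0, 0, 0, 0, 0, 0], [0, 0, 0, 0, 0, 0]], fingers=-1)

```text
time: 6.35
tool_pos: [0.5068, 0.2185, 0.0498]
tool_rot: [3.141, -0.0, 1.501]
contact_force: [0.9, -0.3, 0.9]
opening: 0.0111
grip_force: 30.0
```

Gripped, with an 11 mm opening at 30 N. Now I tip the mould along the arc to 30° first.

Request:
move_arm(motion=[[0.002, 0.001, -0.06, 0, 0, 0], [0, 0.005, -0.118, 0, 0, 0], [0, 0.021, -0.234, 0, 0, 0], [0, 0.046, -0.349, 0, 0, 0], [0, 0.081, -0.462, 0, 0, 0], [0, 0.126, -0.571, 0, 0, 0], [0, 0.181, -0.675, 0, 0, 0], [0, 0.181, -0.675, 0, 0, 0]])

```text
time: 7.35
tool_pos: [0.5241, 0.217, 0.1186]
tool_rot: [-3.14, 0.0, 1.501]
contact_force: [-6.9, -1.4, 4.7]
opening: 0.0111
grip_force: 30.0
```

Request:
move_arm(motion=[[0, 0.037, -0.06, 0, 0, 0], [0, 0.077, -0.119, 0, 0, 0], [0, 0.12, -0.175, 0, 0, 0], [0, 0.12, -0.175, 0, 0, 0], [0, 0.166, -0.228, 0, 0, 0], [0, 0.166, -0.228, 0, 0, 0], [0, 0.166, -0.228, 0, 0, 0], [0, 0.214, -0.28, 0, 0, 0], [0, 0.214, -0.28, 0, 0, 0]])

```text
time: 8.48
tool_pos: [0.5434, 0.2154, 0.1465]
tool_rot: [-3.137, 0.001, 1.501]
contact_force: [-12.6, -2.3, 6.8]
opening: 0.0109
grip_force: 30.0
```

Request:
move_arm(motion=[[0, 0.052, -0.048, 0, 0, 0], [0, 0.105, -0.094, 0, 0, 0], [0, 0.161, -0.137, 0, 0, 0], [0, 0.22, -0.177, 0, 0, 0], [0, 0.28, -0.214, 0, 0, 0], [0, 0.28, -0.214, 0, 0, 0], [0, 0.28, -0.214, 0, 0, 0], [0, 0.28, -0.214, 0, 0, 0]])

```text
time: 9.48
tool_pos: [0.5723, 0.2132, 0.17]
tool_rot: [-3.141, 0.001, 1.501]
contact_force: [-12.7, -3.7, 15.1]
opening: 0.0109
grip_force: 30.0
```

Run:
```python
from h import *
a=robot.read_camera("top")["image"][70:240,130:270];b=robot.read_camera("side")["image"][70:210,190:370]
cv2.imwrite("pics/t4.png",np.hstack([cv2.resize(a,(345,420)),cv2.resize(b,(450,420))])[...,::-1])
```

```text
(no output)
```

View pics/t4.png

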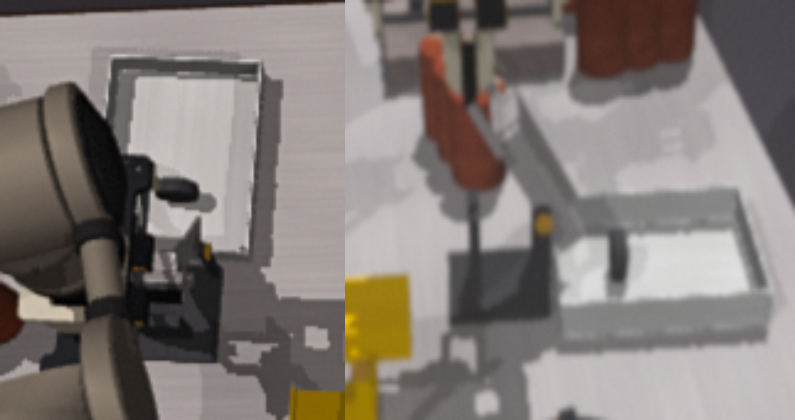

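The casting is in the tray, standing on edge in the side crop at (617,255) and clear of the lip, and the mould is at about 60°. Now I lower it.

Request:
move_arm(motion=[[0, -0.06, 0.038, 0, 0, 0], [0, -0.119, 0.077, 0, 0, 0], [0, -0.175, 0.12, 0, 0, 0], [0, -0.228, 0.166, 0, 0, 0], [0, -0.28, 0.214, 0, 0, 0], [0, -0.328, 0.266, 0, 0, 0], [0, -0.375, 0.319, 0, 0, 0], [0, -0.417, 0.375, 0, 0, 0], [0, -0.457, 0.434, 0, 0, 0], [0, -0.494, 0.494, 0, 0, 0], [0, -0.494, 0.494, 0, 0, 0]])

```text
time: 10.95
tool_pos: [0.5248, 0.2172, 0.1188]
tool_rot: [3.14, -0.0, 1.501]
contact_force: [-5.6, -0.7, 5.0]
opening: 0.0106
grip_force: 30.0
```

Request:
move_arm(motion=[[0, -0.055, 0.104, 0, 0, 0], [0, -0.1, 0.213, 0, 0, 0], [0, -0.135, 0.326, 0, 0, 0], [0, -0.16, 0.441, 0, 0, 0], [0, -0.169, 0.5, 0, 0, 0], [0, -0.176, 0.557, 0, 0, 0], [0, -0.18, 0.62, 0, 0, 0], [0, -0.181, 0.675, 0, 0, 0], [0, -0.181, 0.685, 0, 0, 0], [0, -0.181, 0.685, 0, 0, 0]])

```text
time: 12.2
tool_pos: [0.5069, 0.2186, 0.0486]
tool_rot: [3.141, -0.0, 1.501]
contact_force: [-3.3, 0.4, 4.7]
opening: 0.0115
grip_force: 30.0
```

Request:
move_arm(motion=[[0, 0, 0.02, 0, 0, 0], [0, 0, 0.04, 0, 0, 0], [0, 0, 0.04, 0, 0, 0]])

```text
time: 12.58
tool_pos: [0.507, 0.2187, 0.0479]
tool_rot: [3.139, -0.001, 1.501]
contact_force: [-12.0, -2.8, 31.7]
opening: 0.0107
grip_force: 30.0
```

It is firmly on the stop. I relax the push, open, and retreat straight up.

Request:
move_arm(motion=[[0, 0, -0.04, 0, 0, 0], [0, 0, -0.04, 0, 0, 0]])

```text
time: 12.82
tool_pos: [0.5068, 0.2187, 0.0484]
tool_rot: [3.141, -0.0, 1.501]
contact_force: [-2.6, 2.3, 2.8]
opening: 0.0113
grip_force: 30.0
```

Request:
move_arm(motion=[[0, 0, 0, 0, 0, 0], [0, 0, 0, 0, 0, 0], [0, 0, 0, 0, 0, 0], [0, 0, 0, 0, 0, 0], [0, 0, -0.1, 0, 0, 0], [0, 0, -0.3, 0, 0, 0], [0, 0, -0.6, 0, 0, 0], [0, 0, -1, 0, 0, 0], [0, 0, -1, 0, 0, 0]], fingers=-0.1)

```text
time: 13.95
tool_pos: [0.5087, 0.2191, 0.1524]
tool_rot: [3.134, -0.002, 1.501]
contact_force: [0.2, -0.1, 0.3]
opening: 0.0411
grip_force: 0.0
```

Request:
move_arm(motion=[[0, -0.5, -0.4, 0, 0, 0], [0, -1, -0.6, 0, 0, 0], [0, -1, -0.6, 0, 0, 0], [0, -1, -0.6, 0, 0, 0]])

```text
time: 14.45
tool_pos: [0.4071, 0.2254, 0.2082]
tool_rot: [3.141, 0.0, 1.501]
contact_force: [-0.4, 0.7, -0.1]
opening: 0.0415
grip_force: 0.0
```

Run:
```python
from h import *
c=robot.read_camera("top");a=c["image"][70:240,130:270];s=robot.read_camera("side");b=s["image"][70:210,190:370]
cv2.imwrite("pics/t5.png",np.hstack([cv2.resize(a,(345,420)),cv2.resize(b,(450,420))])[...,::-1])
P=cloud(s,s["extrinsics"]);im=s["image"]
Q=P[110:152,205:226][(im[110:152,205:226].max(-1)<70)];Q=Q[(Q[:,2]>.08)&(Q[:,2]<.15)&(Q[:,1]<.3)];print(len(Q),Q.mean(0))
```

```text
41 [0.50781975 0.21365557 0.1042624 ]
```

View pics/t5.png

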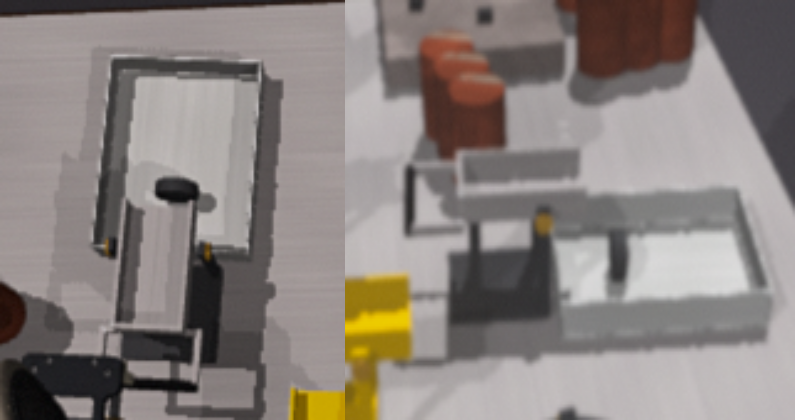

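The mould is level (bar at z 0.104, as at the start) and empty, and the casting is stationary in the tray. Nothing touches the robot, so I'm handing in.

```bash
python3 -c "
from cell import robot
print(robot.hand_in())"
```

```text
the job is handed in; nothing more can be done
None
```

The mould was tipped to about 60°, the casting slid into the tray (standing on its edge), the mould is back level and released, the dish was not touched, and the job was handed in at about 15 s with no verdict returned.

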